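# Put the next thermometer into the hole of the dry block that fits its stem

### The arm

A 6-joint arm with a two-finger parallel gripper is mounted at the origin on the work surface. World frame = base frame: x ahead of the robot, y to its left, z up, the work surface at z = 0. Lengths are in m, angles in degrees, forces in N, time in s.
With the tool pointing down it reaches from about 0.4 to 0.825 m from the base axis. Payload 7 kg.
Tool frame: the origin (TCP) lies midway between the tips of the shut fingers; the grasp point (between the pads) lies 19 mm behind it (grip_depth is the distance from the TCP to the grasp point, in m); z points along the fingers, y is the direction in which the jaws open and shut (so a half turn about z gives the same grasp; the last joint's range is limited). The gripper opens to 88 mm and grips with 3 to 60 N. Pads are 19 mm wide; open, the fingers measure 130 mm over their backs; the gripper's body (78 mm by 193 mm) begins 47 mm behind the grasp point.
Start: joints at [88.184, 20.546, 0.682, 0, -70.136, -16.507], TCP at [0.212, 0.641, 0.227] pointing down, gripper open.
Joint ranges: [-176.03, 176.03], [-82.01, 121.73], [-58.28, 71.71], [-173.87, 95.51], [-174.79, -0.11], [-173.66, 173.66]. Speed limits (degrees/s): [136.94, 136.94, 172.46, 180, 180, 180].

### API

Orientations are given as [roll, pitch, yaw] about the fixed x, y, z axes, in that order (R = Rz(yaw) Ry(pitch) Rx(roll)).
In Python, from plant import * gives the robot as it stands.
- The arm moves only by the shell command python3 -m inch 'ROWS'. ROWS is JSON, a list of rows, each an object of numbers: "ax", "ay", "az": the turn, a rotation vector about the tool's x, y, z in degrees; "dx", "dy", "dz": the shift along the tool's x, y, z in mm; "fingers": the finger opening in mm, from 0 to 87.6. In form: [{"ax": .., "ay": .., "az": .., "dx": .., "dy": .., "dz": .., "fingers": ..}, ...]. A call has 1 to 8 rows; each row is the pose to reach, as a shift and turn from the pose commanded when the call began, along the tool's axes at that moment; what a row does not reach only later rows make up. A row lasts 1/8 s, in which the tool goes at most 62.5 mm and 10.7 degrees, less where a joint would pass 70% of its speed; a pose out of reach is approached as far as the arm can. A call with a gripper value outside its range is refused whole. The fingers move at their own pace and stop on an object; the grip force is fixed at half the most. Time passes only in rows, so rows that repeat a pose let the fingers close. It gives the time, the measured TCP pose, the force and the opening at its end, in the units of the state.
- get_obs(): the state, without advancing time (a new reading comes with each control period).
- snapshot(name): name is "scene" or "top" or "wrist"; returns a dict with "image" (384x512x3 uint8, red, green, blue), "fx", "fy", "cx", "cy" (pixels), "rvec" (rotation vector, rad) and "tvec" (3), from world to camera coordinates, as OpenCV has them. Camera axes: x right, y down, z forward; pixel columns grow to the right and rows downward; lengths in m; the calibration is good to about 2 mm. A picture is of the moment at which its call begins. There is no depth.
- close_job(): hands the job in, once; it reports no verdict.
Trained networks look in the newest picture that a camera, given by its name, has taken for a name from the list of things; names that differ only in an ending like _2 or _b are one class to them, and where a whole thing is asked for, a point or a joint stands for the part that bears it (a point fixed in the world has none). Each returns a list of dicts, best first, with "score" (0 to 1); they miss things now and then, are a little off and sometimes report something else, mostly with a low value. They report only what shows in the picture. A call takes as long as a camera call. They do not tell look-alikes from the thing itself.
- search_frame(target, camera): "bbox" ([centre column, centre row, width, height] in pixels, round what is visible of it).
- trace(target, camera): "mask" (384x512 bool, what is visible of it) and "bbox" ([centre column, centre row, width, height] in pixels, round what is visible of it).
- landmark_of(target, camera): "position" ([column, row] in pixels: a listed point, or the origin of a listed thing).
The state is a dict: "clock": time; "joint_pos": joint angles; "qvel": joint speeds; "tau": joint torques, N m; "tool_pos": TCP position; "orientation": TCP orientation; "force": force on the tool from outside, world axes, zero at the start; "moment": the same for the moment, N m; "opening": finger opening in m.
Only numpy, scipy, OpenCV 4.12 (cv2) and the standard library are available. Lean on these libraries where they do the work, as an engineer would, in place of code of your own. Each camera call takes 0.05 s, during which the arm holds its last target.

### The job

The thermometer waiting in the yellow place of the rack is next for its check: lift it out and put it into the hole of the heater's aluminium block that its stem fits (the smallest one it goes into), lowering it gently until it stands fully home on the bottom of the hole, and let go. The block has some play in its tray, so feel for the hole with light pressure (a hard push bends the stem), do not drop the thermometer in, and leave the other thermometers and the glassware as they stand.

Things in the scene. Friction and masses are not known exactly. Their poses are not given: they have to be found in the camera images.
- heater: Dry-block heater: white box with a dark sloping control panel along its +x side, 188 mm (x) by 210 mm (y), shell top 92 mm above the bench, fixed to the bench. Origin on the bench under the middle of its tray, x towards the panel, y along the row of holes. In the tray (79 mm along x, 139 mm along y) lies a bare aluminium block with four graded holes.
- tray (a point): Middle of the tray at the height of the block's flat top face, 100 mm above the bench. The 70 by 130 mm block is LOOSE in the tray, 4.5 mm of play each way in x and each way in y, not turned; where it lies differs every time and is not reported: find its holes by feel or sight. It stays put under light rubbing and slides when pushed sideways with more than about 8 N.
- hole6 (a point): Mouth of the block's 6 mm hole (bored 7 mm, 50 mm deep, flat bottom, sharp-edged) as it would be with the block centred in its tray: on the block's top face, +42 mm along the heater's y; axes as the heater's. The point is fixed to the shell: the real mouth is up to 4.5 mm away in x and in y.
- hole9 (a point): Mouth of the block's 9 mm hole (bored 10 mm, 50 mm deep, flat bottom, sharp-edged) as it would be with the block centred in its tray: on the block's top face, +16 mm along the heater's y; axes as the heater's. The point is fixed to the shell: the real mouth is up to 4.5 mm away in x and in y.
- hole12 (a point): Mouth of the block's 12 mm hole (bored 13 mm, 50 mm deep, flat bottom, sharp-edged) as it would be with the block centred in its tray: on the block's top face, -12 mm along the heater's y; axes as the heater's. The point is fixed to the shell: the real mouth is up to 4.5 mm away in x and in y.
- hole15 (a point): Mouth of the block's 15 mm hole (bored 16 mm, 50 mm deep, flat bottom, sharp-edged) as it would be with the block centred in its tray: on the block's top face, -43 mm along the heater's y; axes as the heater's. The point is fixed to the shell: the real mouth is up to 4.5 mm away in x and in y.
- rack: White plastic rack, fixed to the bench: 75 by 216 mm, top plate's upper face 85 mm above the bench, open in front and behind. Three places in a row along its y (-70, 0, +70 mm), each a 15 mm hole in the top plate where a thermometer hangs by its collar. The place at -70 mm is yellow (frame round it and end wall). Who hangs where varies. Origin on the bench under the middle place.
- next_place (a point): Centre of the yellow place of the rack, on the upper face of its top plate (85 mm above the bench).
- therm6: Digital thermometer: round steel stem 6 mm thick, 70 mm long (end bevelled 0.6 mm); white collar 24 mm wide, 6 mm high; dark grey handle 20 (x) by 26 (y) by 48 mm high with display on +x, to be taken firmly across the 26 mm, low down, or it swivels. Origin at the stem's lower end, z up to the handle's top at 124 mm. About 94 g. Starts upright in the rack, stem end 15 mm above the bench.
- therm9: Digital thermometer: round steel stem 9 mm thick, 70 mm long (end bevelled 0.6 mm); blue collar 24 mm wide, 6 mm high; dark grey handle 20 (x) by 26 (y) by 48 mm high with display on +x, to be taken firmly across the 26 mm, low down, or it swivels. Origin at the stem's lower end, z up to the handle's top at 124 mm. About 106 g. Starts upright in the rack, stem end 15 mm above the bench.
- therm12: Digital thermometer: round steel stem 12 mm thick, 70 mm long (end bevelled 0.6 mm); red collar 24 mm wide, 6 mm high; dark grey handle 20 (x) by 26 (y) by 48 mm high with display on +x, to be taken firmly across the 26 mm, low down, or it swivels. Origin at the stem's lower end, z up to the handle's top at 124 mm. About 118 g. Starts upright in the rack, stem end 15 mm above the bench.
- amber_bottle: Amber reagent bottle with black cap, 58 mm wide, 114 mm high, standing on the bench. Origin at the centre of its underside, z up. A bystander.
- dropper_bottle: Small amber dropper bottle with red rubber bulb, 32 mm wide, 90 mm high, standing on the bench between rack and heater. Origin at the centre of its underside, z up. A bystander.
- weighing_bottle: Low glass weighing bottle with lid and knob, 44 mm wide, 52 mm high, standing on the bench near the robot. Origin at the centre of its underside, z up. A bystander.
- beaker: Empty glass beaker, 60 mm wide, 80 mm high, standing on the bench. Origin at the centre of its underside, z up. A bystander.
- conical_flask: Conical glass flask with rubber stopper, 80 mm wide at the foot, 118 mm high, standing on the bench. Origin at the centre of its underside, z up. A bystander.
Not all that is in view belongs to the job. What is shaped like the therm9 but green is not meant. What is shaped like the therm6 but pink is not meant.

How it is judged (in metres and radians):
On the way, in this order (a step that is already met when the one before it is completed fails the run):
1. The thermometer from the yellow place is lifted clear of the rack (((z of therm6 in the frame of rack above 0.087 m and horizontal distance between each of therm9, therm12 and next_place above 0.04 m) or (z of therm9 in the frame of rack above 0.087 m and horizontal distance between each of therm6, therm12 and next_place above 0.04 m) or (z of therm12 in the frame of rack above 0.087 m and horizontal distance between each of therm6, therm9 and next_place above 0.04 m))), for 0.1 s.
2. Its stem is in the hole that fits it, at least 15 mm deep (((z of therm6 in the frame of hole6 below -0.015 m and horizontal distance between therm6 and hole6 below 0.01 m and horizontal distance between each of therm9, therm12 and next_place above 0.04 m) or (z of therm9 in the frame of hole9 below -0.015 m and horizontal distance between therm9 and hole9 below 0.01 m and horizontal distance between each of therm6, therm12 and next_place above 0.04 m) or (z of therm12 in the frame of hole12 below -0.015 m and horizontal distance between therm12 and hole12 below 0.01 m and horizontal distance between each of therm6, therm9 and next_place above 0.04 m))), for 0.1 s.
At the end, for the whole second after the job is handed in: The thermometer from the yellow place stands at rest, upright within 0.06 rad, in the hole of its stem size: stem end over 46 mm below the block face (within 4 mm of the bottom), within 10 mm sideways of that hole site. The other two are within 15 mm of where they began (((z of therm6 in the frame of hole6 below -0.046 m and horizontal distance between therm6 and hole6 below 0.01 m and angle between therm6's own z axis and vertical below 0.06 rad and linear speed of therm6 below 0.02 m/s and horizontal distance between each of therm9, therm12 and next_place above 0.04 m and distance of each of therm9, therm12 from where it was at the start of the episode below 0.015 m) or (z of therm9 in the frame of hole9 below -0.046 m and horizontal distance between therm9 and hole9 below 0.01 m and angle between therm9's own z axis and vertical below 0.06 rad and linear speed of therm9 below 0.02 m/s and horizontal distance between each of therm6, therm12 and next_place above 0.04 m and distance of each of therm6, therm12 from where it was at the start of the episode below 0.015 m) or (z of therm12 in the frame of hole12 below -0.046 m and horizontal distance between therm12 and hole12 below 0.01 m and angle between therm12's own z axis and vertical below 0.06 rad and linear speed of therm12 below 0.02 m/s and horizontal distance between each of therm6, therm9 and next_place above 0.04 m and distance of each of therm6, therm9 from where it was at the start of the episode below 0.015 m))); the robot touches nothing.
It fails at once if A thermometer is pressed against the heater or its block with more than 25 N (contact force between any of therm6, therm9, therm12 and heater above 25 N).
It fails at once if A thermometer falls down a hole (moves faster than 0.45 m/s with its stem in the block; a last drop of up to 8 mm is no harm) ((z of therm6 in the frame of heater below 0.095 m and horizontal distance between therm6 and heater below 0.06 m and linear speed of therm6 above 0.45 m/s) or (z of therm9 in the frame of heater below 0.095 m and horizontal distance between therm9 and heater below 0.06 m and linear speed of therm9 above 0.45 m/s) or (z of therm12 in the frame of heater below 0.095 m and horizontal distance between therm12 and heater below 0.06 m and linear speed of therm12 above 0.45 m/s)).
It fails at once if A second thermometer is moved more than 30 mm (distance of each of therm6, therm9 from where it was at the start of the episode above 0.03 m or distance of each of therm6, therm12 from where it was at the start of the episode above 0.03 m or distance of each of therm9, therm12 from where it was at the start of the episode above 0.03 m).
It fails at once if A bottle, the beaker or the flask is shifted more than 30 mm or knocked over (distance of any of amber_bottle, dropper_bottle, weighing_bottle, beaker, conical_flask from where it was at the start of the episode above 0.03 m or angle between any of amber_bottle, dropper_bottle, weighing_bottle, beaker, conical_flask's own z axis and vertical above 0.5 rad).
It also fails if it takes over 72 s, if anything falls off the work surface, if the arm or the gripper's body presses on something with over 40 N, if the wrist force passes 120 N, or if a joint passes its speed limit or range.

## Working session

There is one attempt and no reset: what is moved stays moved. The work goes in short steps, Python scripts to look and compute and a shell command to move; the robot and the scene stay as the last step left them, time stands still between calls to the robot, and variables do not carry over. Pictures are saved under pics/ and viewed, and the job is handed in when it is done.

```bash
ls; mkdir -p pics
python3 - <<'E'
from plant import *
import cv2
o=get_obs();print(o)
for n in ["scene","top","wrist"]:
    s=snapshot(n);cv2.imwrite(f"pics/{n}0.png",cv2.cvtColor(s["image"],cv2.COLOR_RGB2BGR))
    print(n,s["fx"],s["fy"],s["cx"],s["cy"],s["rvec"],s["tvec"])
    for t in ["next_place","rack","heater","tray","hole6","hole9","hole12","therm6","therm9","therm12","dropper_bottle","amber_bottle","beaker","conical_flask","weighing_bottle"]:
        print(t,[( [round(float(v)) for v in r["position"]],round(float(r["score"]),2)) for r in landmark_of(t,n)][:3])
E
```

```text
pics
{'clock': 0.0, 'joint_pos': array([ 8.81842653e+01,  2.05921538e+01,  6.35080979e-01, -2.05745415e-02,
       -7.01352921e+01, -1.65073330e+01]), 'qvel': array([ 0.02876406,  0.01602108, -0.02855958, -0.03646538, -0.06280293,
       -0.0624653 ]), 'tau': array([ 1.67765702e-04, -5.82711446e+01,  2.93071425e+01,  6.99704468e+00,
        7.23727353e-03, -1.47802734e-04]), 'tool_pos': array([0.21206749, 0.64032016, 0.22562307]), 'orientation': array([ 1.79905946e+02, -7.70280579e-03, -1.83300682e+01]), 'force': array([0.15952904, 0.28573978, 0.89177576]), 'moment': array([-0.02061311,  0.03783416, -0.01464623]), 'opening': 0.08735450129480629}
scene 437.58000521697994 437.58000521697994 257.4712642262712 189.293312557407 [ 1.79457432  1.83610096 -0.69987681] [ 0.08457716 -0.35045493  1.5952566 ]
next_place [([340, 181], 0.69)]
rack [([362, 198], 0.79), ([362, 194], 0.56)]
heater [([206, 209], 0.89)]
tray [([200, 183], 0.76)]
hole6 [([221, 184], 0.77), ([207, 183], 0.76), ([187, 180], 0.62)]
hole9 [([221, 184], 0.77), ([207, 183], 0.76), ([187, 180], 0.62)]
hole12 [([221, 184], 0.77
[... 934 characters left out ...]
, ([158, 192], 0.55), ([156, 220], 0.51)]
therm9 [([171, 220], 0.59), ([158, 192], 0.55), ([156, 220], 0.51)]
therm12 [([171, 220], 0.59), ([158, 192], 0.55), ([156, 220], 0.51)]
dropper_bottle [([233, 169], 0.41)]
amber_bottle [([188, 158], 0.69)]
beaker [([233, 143], 0.58), ([299, 207], 0.5)]
conical_flask [([366, 194], 0.9)]
weighing_bottle [([232, 249], 0.6)]
wrist 292.7903728278208 292.7903728278208 254.53366256836242 189.10395289575354 [-1.74122077  2.40912598  0.31666107] [ 0.67339985 -0.03159491  0.39047904]
next_place []
rack []
heater []
tray []
hole6 []
hole9 []
hole12 []
therm6 []
therm9 []
therm12 []
dropper_bottle []
amber_bottle []
beaker []
conical_flask []
weighing_bottle []
```

Run:
```python
import cv2
for n in ["scene","top"]:
    im=cv2.imread(f"pics/{n}0.png")
    c=im[110:310,90:440] if n=="scene" else im[120:290,110:410]
    f=800/c.shape[1]
    cv2.imwrite(f"pics/{n}0c.png",cv2.resize(c,None,fx=f,fy=f,interpolation=cv2.INTER_CUBIC))
```

```text
(no output)
```

View pics/scene0c.png

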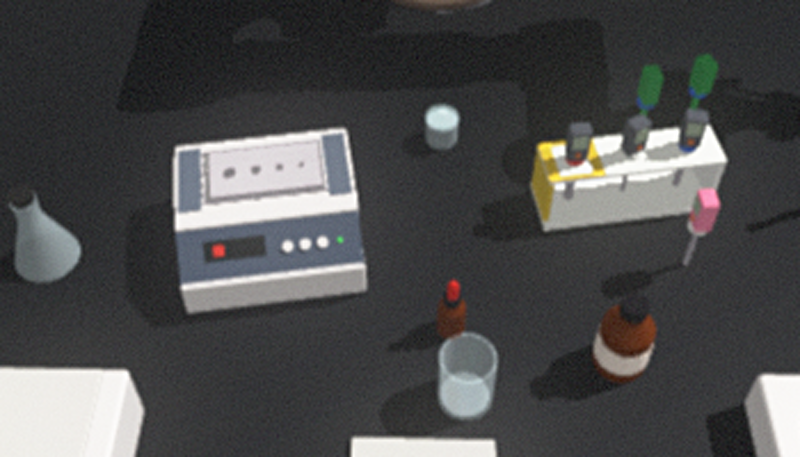

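View pics/top0c.png

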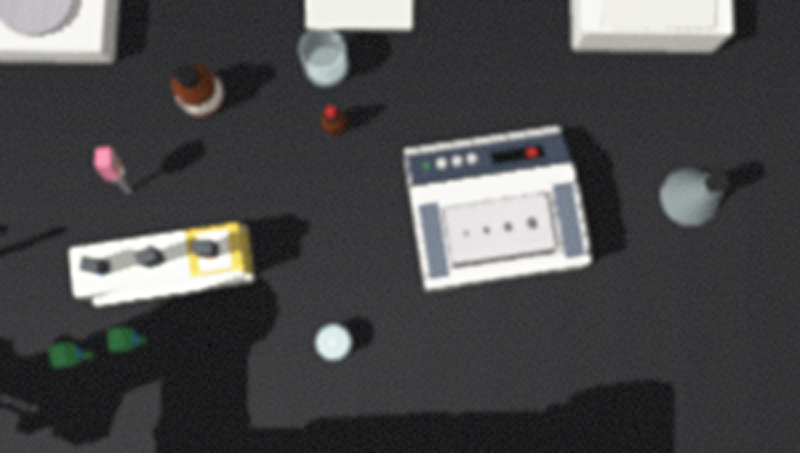

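View pics/top0.png

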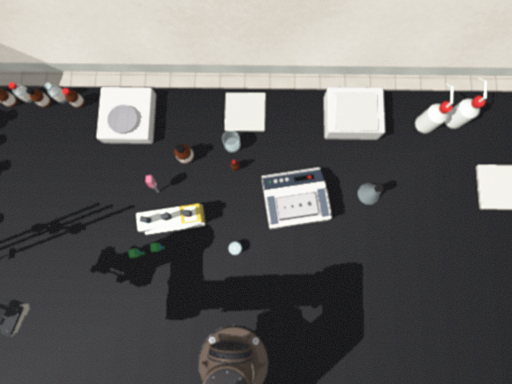

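The yellow place (scene crop (578,150), full image ≈(342,176)) holds the thermometer with the red collar, so it is therm12. The white one at crop (635,135) and the blue one at (692,130) are the other two. The green and pink things are decoys. I'll work out positions next.

```bash
cat > h.py <<'E'
from plant import *
import numpy as np, cv2
def plane(s,px,z):
    R,_=cv2.Rodrigues(np.array(s["rvec"],float));t=np.array(s["tvec"],float).ravel()
    px=np.atleast_2d(np.array(px,float))
    d=np.c_[(px[:,0]-s["cx"])/s["fx"],(px[:,1]-s["cy"])/s["fy"],np.ones(len(px))]@R
    c=-R.T@t
    return c+d*((z-c[2])/d[:,2])[:,None]
def proj(s,P):
    K=np.array([[s["fx"],0,s["cx"]],[0,s["fy"],s["cy"]],[0,0,1.]])
    return cv2.projectPoints(np.atleast_2d(np.array(P,float)),np.array(s["rvec"],float),np.array(s["tvec"],float),K,None)[0][:,0]
def save(s,name,crop=None,f=1,marks=()):
    im=cv2.cvtColor(s["image"],cv2.COLOR_RGB2BGR)
    for m in marks: cv2.circle(im,tuple(int(round(v)) for v in m),2,(0,255,0),1)
    if crop: im=im[crop[1]:crop[3],crop[0]:crop[2]]
    cv2.imwrite("pics/"+name,cv2.resize(im,None,fx=f,fy=f,interpolation=cv2.INTER_CUBIC))
E
python3 - <<'E'
from h import *
s=snapshot("top");k=300/800
fu=lambda x,y:(110+x*k,120+y*k)
pts={"next":(205,252),"rackFL":(70,250),"rackFR":(240,224)}
print("yellow collar",plane(s,fu(208,252),.088))
print("rack top corners",plane(s,[fu(68,248),fu(240,223),fu(252,275),fu(77,297)],.085))
print("holes",plane(s,[fu(466,233),fu(487,230),fu(509,227),fu(533,223)],.1))
print("shell",plane(s,[fu(405,150),fu(558,127),fu(591,263),fu(426,290)],.092))
sc=snapshot("scene");k=350/800
fs=lambda x,y:(90+x*k,110+y*k)
print("sc holes",plane(sc,[fs(302,164),fs(280,167),fs(256,170),fs(229,173)],.1))
print("sc rack",plane(sc,[fs(537,148),fs(716,128),fs(724,158),fs(543,182)],.085))
print("others",plane(s,[(235,166),(235,248),(184,154),(369,194),(232,143)],.05))
save(sc,"id.png",(310,140,430,250),6)
E
```

```text
yellow collar [[0.49562524 0.1615739  0.088     ]]
rack top corners [[0.49848569 0.34252244 0.085     ]
 [0.53397476 0.12266589 0.085     ]
 [0.46730098 0.10453808 0.085     ]
 [0.43606013 0.32655698 0.085     ]]
holes [[ 0.52328679 -0.1673104   0.1       ]
 [ 0.52749534 -0.19391441  0.1       ]
 [ 0.53172468 -0.22180363  0.1       ]
 [ 0.53727251 -0.25225713  0.1       ]]
shell [[ 0.63137935 -0.08855547  0.092     ]
 [ 0.66456397 -0.28684355  0.092     ]
 [ 0.48823927 -0.32634314  0.092     ]
 [ 0.45103379 -0.11750413  0.092     ]]
sc holes [[ 0.52537555 -0.16341903  0.1       ]
 [ 0.53049548 -0.1890062   0.1       ]
 [ 0.53562822 -0.21684115  0.1       ]
 [ 0.54079185 -0.24809062  0.1       ]]
sc rack [[0.48179692 0.11760714 0.085     ]
 [0.44518107 0.33937516 0.085     ]
 [0.49494057 0.33954415 0.085     ]
 [0.53620877 0.12073423 0.085     ]]
others [[ 0.67652092  0.00843608  0.05      ]
 [ 0.38564433  0.00097672  0.05      ]
 [ 0.71859133  0.19408737  0.05      ]
 [ 0.58129918 -0.46789402  0.05      ]
 [ 0.76204407  0.0215308   0.05      ]]
```

View pics/id.png

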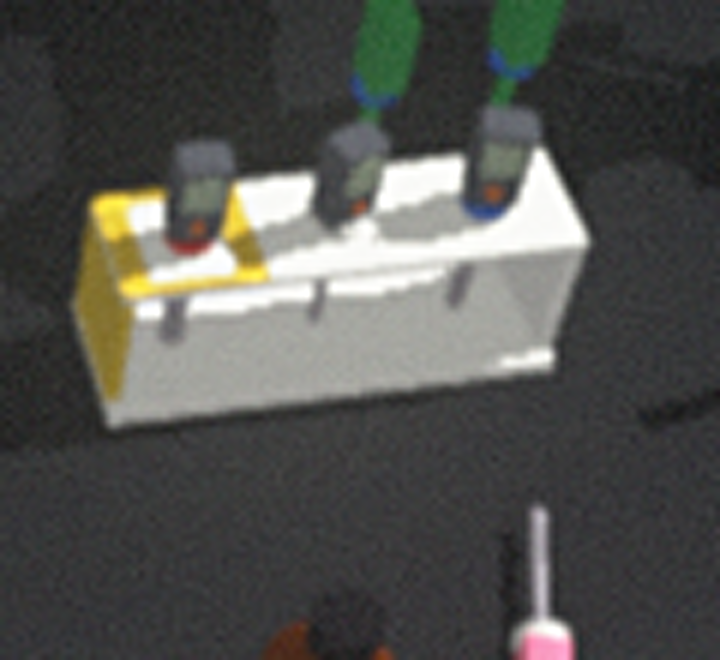

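The enlarged crop confirms it: therm12, with a red collar and a thick stem, stands in the yellow place. Next I'll work out the wrist camera offset and the move to a viewing pose.

```bash
cat >> h.py <<'E'
from scipy.spatial.transform import Rotation as Ro
def tool():
    o=get_obs();return np.array(o["tool_pos"]),Ro.from_euler("xyz",o["orientation"],degrees=True)
def to(p,yaw,roll=180):
    """shift/turn in tool axes from measured pose"""
    P,R=tool(); d=R.inv().apply(np.array(p)-P)*1000
    T=Ro.from_euler("xyz",[roll,0,yaw],degrees=True)
    return d.round(1),(R.inv()*T).as_rotvec(degrees=True).round(2)
E
python3 - <<'E'
from h import *
s=snapshot("wrist");R,_=cv2.Rodrigues(np.array(s["rvec"]));c=-R.T@np.array(s["tvec"]).ravel()
P,T=tool();print("cam",c,"in tool",T.inv().apply(c-P),"fwd in tool",T.inv().apply(R[2]))
for yaw in (9,-171):
  print(yaw,to((.46,.165,.33),yaw))
E
```

```text
cam [0.27796294 0.61717895 0.38570267] in tool [ 0.06983466  0.00170901 -0.15915449] fwd in tool [-2.58106850e-01 -2.87613397e-04  9.66116334e-01]
9 (array([ 384.8,  373.7, -103.4]), array([  0.  ,   0.  , -27.32]))
-171 (array([ 384.8,  373.7, -103.4]), array([  0.  ,  -0.  , 152.68]))
```

```bash
python3 -m inch '[{"dx":50,"dy":45,"dz":-50,"az":-5},{"dx":90,"dy":90,"dz":-103,"az":-10},{"dx":130,"dy":130,"dz":-103,"az":-15},{"dx":175,"dy":170,"dz":-103,"az":-20},{"dx":220,"dy":210,"dz":-103,"az":-25},{"dx":260,"dy":255,"dz":-103,"az":-27.3},{"dx":300,"dy":295,"dz":-103,"az":-27.3,"fingers":50},{"dx":345,"dy":335,"dz":-103,"az":-27.3,"fingers":50}]'; python3 -c "
from h import *
print(to((.46,.165,.33),9))"
```

```text
(array([ 384.8,  373.7, -103.4]), array([  0.  ,   0.  , -27.32]))$[0]: bad value
```

```bash
python3 -m inch '[{"ax":0,"ay":0,"az":-5,"dx":50,"dy":45,"dz":-50,"fingers":50},{"ax":0,"ay":0,"az":-10,"dx":90,"dy":90,"dz":-103,"fingers":50},{"ax":0,"ay":0,"az":-15,"dx":130,"dy":130,"dz":-103,"fingers":50},{"ax":0,"ay":0,"az":-20,"dx":175,"dy":170,"dz":-103,"fingers":50},{"ax":0,"ay":0,"az":-25,"dx":220,"dy":210,"dz":-103,"fingers":50},{"ax":0,"ay":0,"az":-27.3,"dx":260,"dy":255,"dz":-103,"fingers":50},{"ax":0,"ay":0,"az":-27.3,"dx":300,"dy":295,"dz":-103,"fingers":50},{"ax":0,"ay":0,"az":-27.3,"dx":345,"dy":335,"dz":-103,"fingers":50}]'; python3 -c "
from h import *
print(to((.46,.165,.33),9))"
```

```text
clock: 3.55
tool_pos: [0.4293, 0.2221, 0.3302]
orientation: [-179.9, -0.1, 9.0]
force: [1.4, 0.4, 0.9]
opening: 0.05
(array([21.3, 61.2,  0.2]), array([-0.05, -0.07,  0.01]))
```

```bash
python3 -m inch '[{"ax":0,"ay":0,"az":0,"dx":21,"dy":50,"dz":0,"fingers":50},{"ax":0,"ay":0,"az":0,"dx":21,"dy":60,"dz":0,"fingers":50},{"ax":0,"ay":0,"az":0,"dx":21,"dy":60,"dz":0,"fingers":50}]'
python3 - <<'E'
from h import *
s=snapshot("wrist");save(s,"w1.png",f=1.5)
E
```

```text
clock: 3.92
tool_pos: [0.4591, 0.1675, 0.3297]
orientation: [-180.0, -0.0, 8.9]
force: [-0.7, 0.0, -1.3]
opening: 0.0502
```

View pics/w1.png

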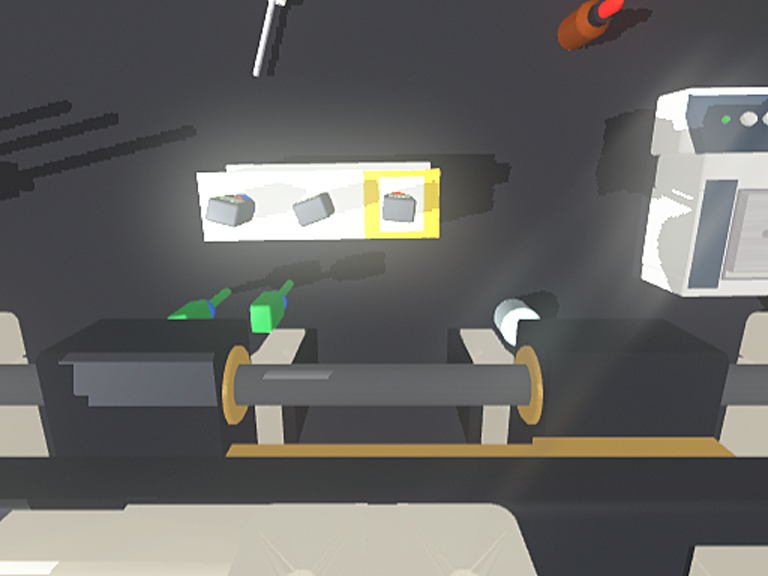

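Run:
```python
from h import *
s=snapshot("wrist");save(s,"w1c.png",(125,100,305,170),4.4)
```

```text
(no output)
```

View pics/w1c.png

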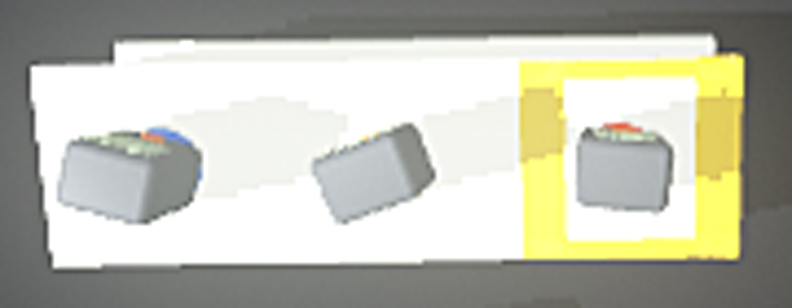

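Run:
```python
from h import *
s=snapshot("wrist");save(s,"w1d.png",(240,110,300,162),12)
```

```text
(no output)
```

View pics/w1d.png

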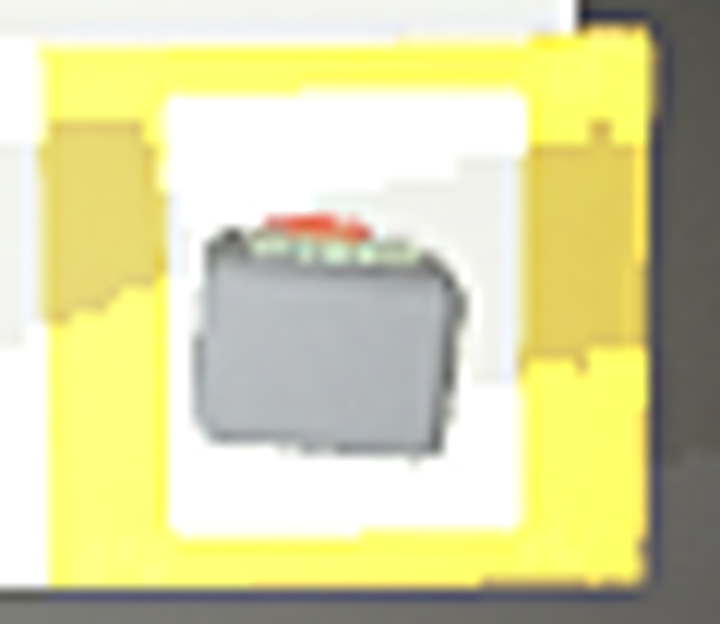

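Run:
```python
from h import *
s=snapshot("wrist");f=lambda l:[(240+u/12,110+v/12) for u,v in l]
c=plane(s,f([(205,262),(447,280),(438,453),(200,438)]),.139);print(c)
print("centre",c.mean(0))
for a,b in((0,1),(3,2),(3,0),(2,1)):
  d=c[b]-c[a];print(np.hypot(*d[:2]),np.degrees(np.arctan2(d[1],d[0])))
y=plane(s,f([(48,48),(650,38),(642,583),(52,588)]),.085);print("yellow frame",y,y.mean(0))
w=plane(s,f([(165,92),(527,92),(522,527),(168,535)]),.085);print(w.mean(0))
r=plane(s,[(125+31/4.4,100+64/4.4),(125+742/4.4,100+56/4.4),(125+740/4.4,100+259/4.4),(125+52/4.4,100+268/4.4)],.085);print(r)
u=(r[0]-r[1]+r[3]-r[2]);u/=np.linalg.norm(u);print("rack yaw",np.degrees(np.arctan2(-u[0],u[1])), "place est",r.mean(0)-u*.07)
```

```text
[[0.50412976 0.17156972 0.139     ]
 [0.50616251 0.14786279 0.139     ]
 [0.48936938 0.14574026 0.139     ]
 [0.48710257 0.16931074 0.139     ]]
centre [0.49669105 0.15862087 0.139     ]
0.02379391943489316 -85.09915646199784
0.02367923451251744 -84.50666223462929
0.017176385376413625 7.557230296779722
0.016926735051669264 7.2035775514087845
yellow frame [[0.52095944 0.19156857 0.085     ]
 [0.53259648 0.12560504 0.085     ]
 [0.47250679 0.11477844 0.085     ]
 [0.46114797 0.18210644 0.085     ]] [0.49680267 0.15351462 0.085     ]
[0.4972663  0.15387431 0.085     ]
[[0.49663575 0.33923756 0.085     ]
 [0.53304206 0.12641286 0.085     ]
 [0.47205201 0.11513962 0.085     ]
 [0.43486824 0.32946698 0.085     ]]
rack yaw 9.775003912532926 place est [0.49603409 0.15858051 0.085     ]
```

Run:
```python
from h import *
print(to((.4967,.159,.089),6))
```

```text
(array([ 35.9,  16. , 240.6]), array([-0.01, -0.01,  3.07]))
```

```bash
python3 -m inch '[{"ax":0,"ay":0,"az":3,"dx":25,"dy":10,"dz":30,"fingers":50},{"ax":0,"ay":0,"az":3,"dx":35.9,"dy":16,"dz":75,"fingers":50},{"ax":0,"ay":0,"az":3,"dx":35.9,"dy":16,"dz":120,"fingers":50},{"ax":0,"ay":0,"az":3,"dx":35.9,"dy":16,"dz":150,"fingers":50},{"ax":0,"ay":0,"az":3,"dx":35.9,"dy":16,"dz":165,"fingers":50},{"ax":0,"ay":0,"az":3,"dx":35.9,"dy":16,"dz":165,"fingers":50}]'
python3 - <<'E'
from h import *
print(to((.4967,.159,.089),6))
s=snapshot("wrist");save(s,"w2.png",f=1.5)
s=snapshot("scene");save(s,"s2.png",(290,100,450,260),4.5)
E
```

```text
clock: 4.88
tool_pos: [0.4967, 0.1583, 0.1642]
orientation: [180.0, 0.1, 6.0]
force: [0.1, 0.2, 0.5]
opening: 0.05
(array([ 0.2, -0.7, 75.2]), array([0.05, 0.06, 0.05]))
```

View pics/w2.png

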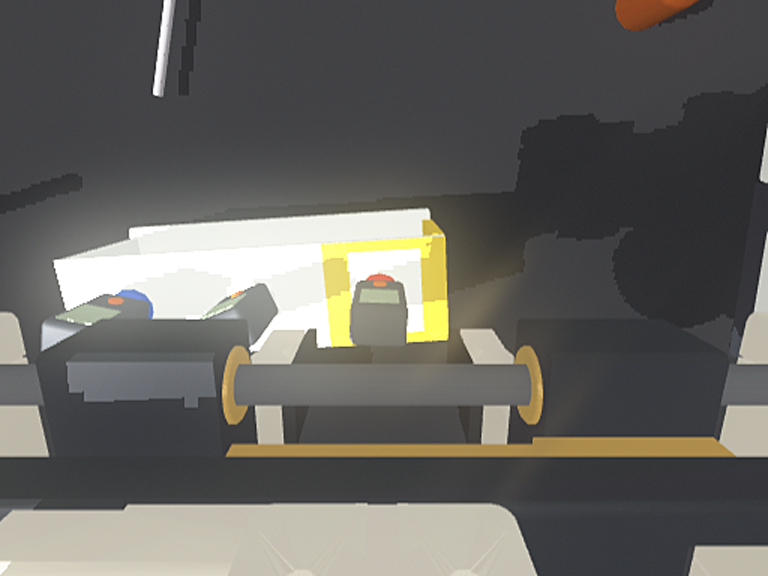

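View pics/s2.png

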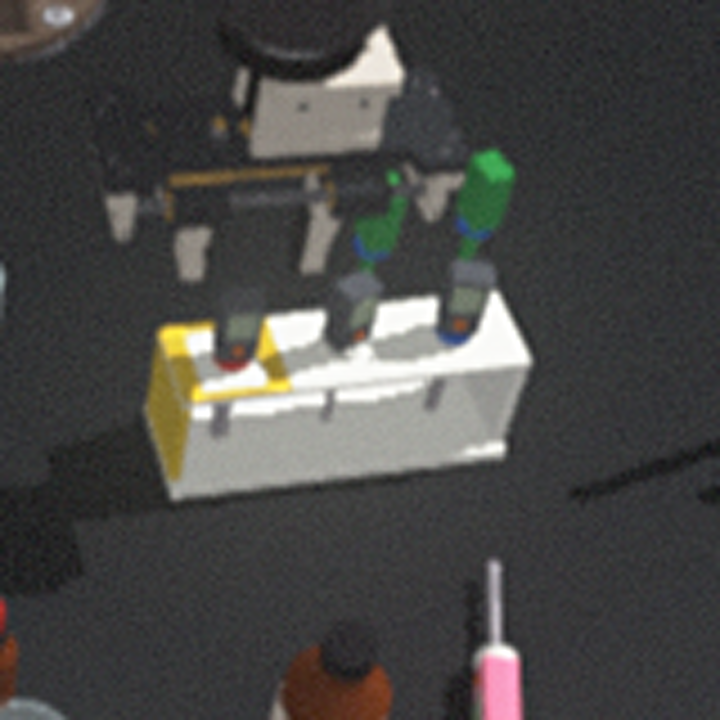

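The fingers straddle the dark handle, whose centre is at wrist (379,310) against a finger midline of about 383. Going down.

```bash
python3 -m inch '[{"ax":0,"ay":0,"az":0,"dx":0,"dy":-0.5,"dz":25,"fingers":50},{"ax":0,"ay":0,"az":0,"dx":0,"dy":-0.5,"dz":45,"fingers":50},{"ax":0,"ay":0,"az":0,"dx":0,"dy":-0.5,"dz":60,"fingers":50},{"ax":0,"ay":0,"az":0,"dx":0,"dy":-0.5,"dz":70,"fingers":50},{"ax":0,"ay":0,"az":0,"dx":0,"dy":-0.5,"dz":75,"fingers":50},{"ax":0,"ay":0,"az":0,"dx":0,"dy":-0.5,"dz":75,"fingers":50}]'
python3 - <<'E'
from h import *
s=snapshot("scene");save(s,"s3.png",(290,100,450,260),4.5)
s=snapshot("wrist");save(s,"w3.png",f=1.5)
E
```

```text
clock: 5.72
tool_pos: [0.4971, 0.1584, 0.0896]
orientation: [180.0, -0.0, 6.0]
force: [-0.3, -0.7, -0.3]
opening: 0.0499
```

View pics/s3.png

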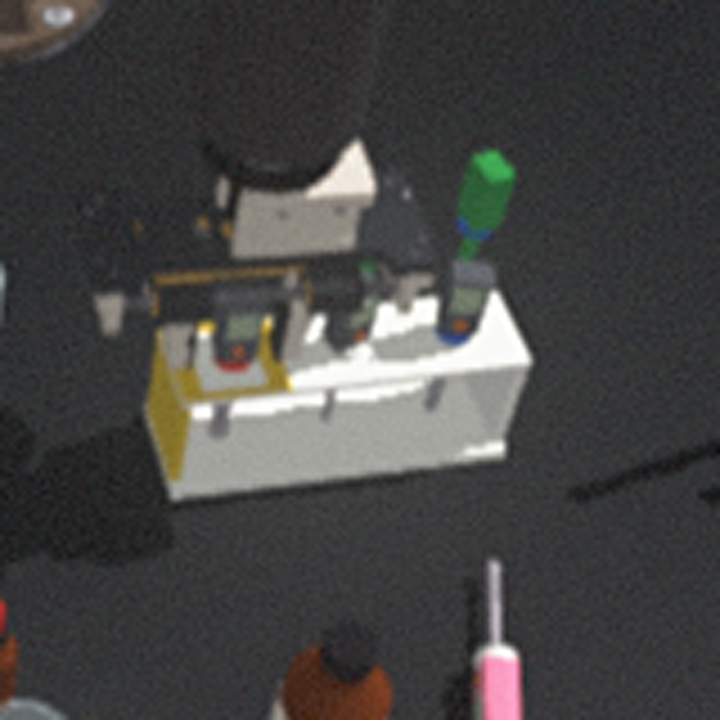

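View pics/w3.png

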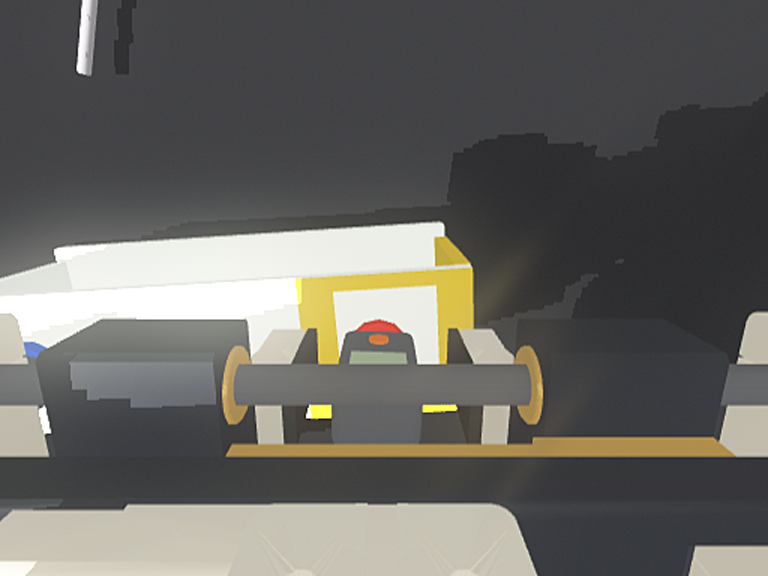

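The handle (wrist (379,380)) is centred between the fingers, so I'll close the gripper.

```bash
python3 -m inch '[{"ax":0,"ay":0,"az":0,"dx":0,"dy":0,"dz":0,"fingers":30},{"ax":0,"ay":0,"az":0,"dx":0,"dy":0,"dz":0,"fingers":24},{"ax":0,"ay":0,"az":0,"dx":0,"dy":0,"dz":0,"fingers":20},{"ax":0,"ay":0,"az":0,"dx":0,"dy":0,"dz":0,"fingers":10},{"ax":0,"ay":0,"az":0,"dx":0,"dy":0,"dz":0,"fingers":10},{"ax":0,"ay":0,"az":0,"dx":0,"dy":0,"dz":0,"fingers":10}]'; python3 -m inch '[{"ax":0,"ay":0,"az":0,"dx":0,"dy":0,"dz":-5,"fingers":10},{"ax":0,"ay":0,"az":0,"dx":0,"dy":0,"dz":-15,"fingers":10},{"ax":0,"ay":0,"az":0,"dx":0,"dy":0,"dz":-30,"fingers":10},{"ax":0,"ay":0,"az":0,"dx":0,"dy":0,"dz":-50,"fingers":10},{"ax":0,"ay":0,"az":0,"dx":0,"dy":0,"dz":-70,"fingers":10},{"ax":0,"ay":0,"az":0,"dx":0,"dy":0,"dz":-90,"fingers":10},{"ax":0,"ay":0,"az":0,"dx":0,"dy":0,"dz":-110,"fingers":10},{"ax":0,"ay":0,"az":0,"dx":0,"dy":0,"dz":-130,"fingers":10}]'
python3 - <<'E'
from h import *
s=snapshot("scene");save(s,"s4.png",(290,80,450,240),4.5)
s=snapshot("wrist");save(s,"w4.png",f=1.5)
E
```

```text
clock: 6.58
tool_pos: [0.497, 0.1585, 0.0897]
orientation: [-180.0, -0.0, 6.0]
force: [0.4, 0.2, 2.6]
opening: 0.0258
clock: 7.58
tool_pos: [0.4968, 0.1577, 0.2215]
orientation: [180.0, -0.0, 6.0]
force: [0.0, 1.0, -0.4]
opening: 0.026
```

View pics/s4.png

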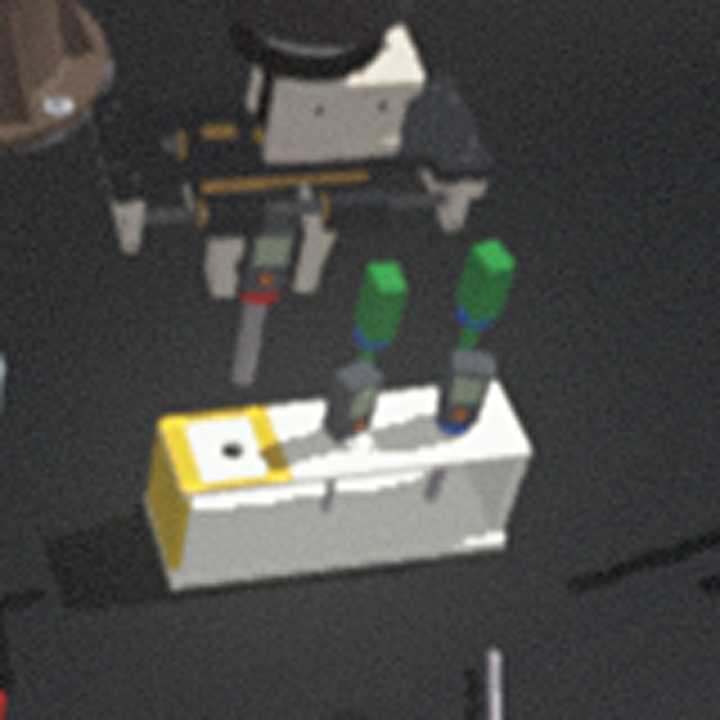

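View pics/w4.png

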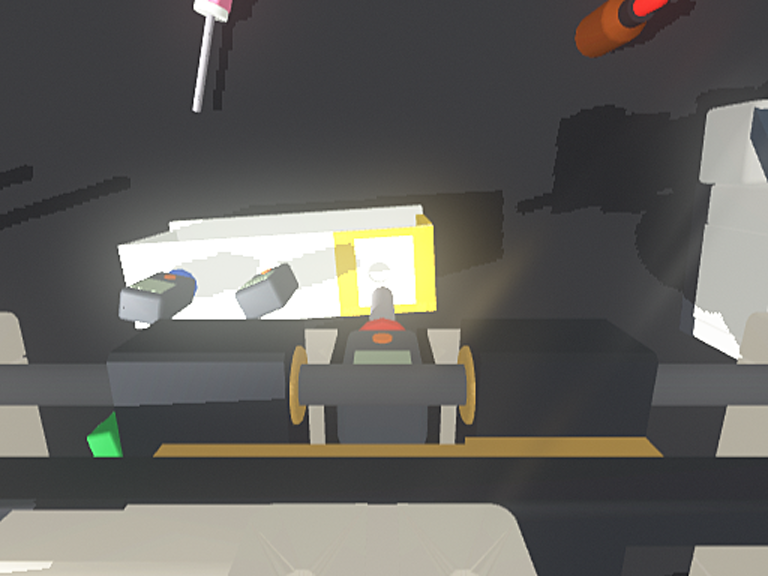

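therm12 is lifted clear. Next I'll carry it to just short of hole12 for a close look.

Run:
```python
from h import *
print(to((.48,-.215,.24),6))
```

```text
(array([-56.9, 369.5, -17.9]), array([-0.08, -0.24, -0.01]))
```

```bash
python3 -m inch '[{"ax":0,"ay":0,"az":0,"dx":0,"dy":20,"dz":-18,"fingers":10},{"ax":0,"ay":0,"az":0,"dx":-10,"dy":65,"dz":-18,"fingers":10},{"ax":0,"ay":0,"az":0,"dx":-20,"dy":115,"dz":-18,"fingers":10},{"ax":0,"ay":0,"az":0,"dx":-30,"dy":165,"dz":-18,"fingers":10},{"ax":0,"ay":0,"az":0,"dx":-40,"dy":215,"dz":-18,"fingers":10},{"ax":0,"ay":0,"az":0,"dx":-47,"dy":265,"dz":-18,"fingers":10},{"ax":0,"ay":0,"az":0,"dx":-53,"dy":315,"dz":-18,"fingers":10},{"ax":0,"ay":0,"az":0,"dx":-57,"dy":350,"dz":-18,"fingers":10}]'; python3 -m inch '[{"ax":0,"ay":0,"az":0,"dx":0,"dy":10,"dz":0,"fingers":10},{"ax":0,"ay":0,"az":0,"dx":0,"dy":17,"dz":0,"fingers":10},{"ax":0,"ay":0,"az":0,"dx":0,"dy":17,"dz":0,"fingers":10},{"ax":0,"ay":0,"az":0,"dx":0,"dy":17,"dz":0,"fingers":10}]'
python3 - <<'E'
from h import *
s=snapshot("wrist");save(s,"w5.png",f=1.5)
print(tool()[0], [(r["position"],r["score"]) for r in landmark_of("hole12","wrist")],[(r["position"],r["score"]) for r in landmark_of("tray","wrist")])
E
```

```text
clock: 8.68
tool_pos: [0.4757, -0.1978, 0.2375]
orientation: [180.0, 0.0, 5.9]
force: [0.8, 0.2, -1.4]
opening: 0.0256
clock: 9.18
tool_pos: [0.4785, -0.2119, 0.2376]
orientation: [-180.0, -0.0, 6.0]
force: [0.0, -0.1, -1.4]
opening: 0.026
[ 0.47855791 -0.21189474  0.23765608] [([242.7, 133.9], 0.97), ([270.0, 131.3], 0.89), ([301.3, 131.2], 0.88), ([217.9, 136.9], 0.67)] [([259.5, 132.9], 0.74)]
```

View pics/w5.png

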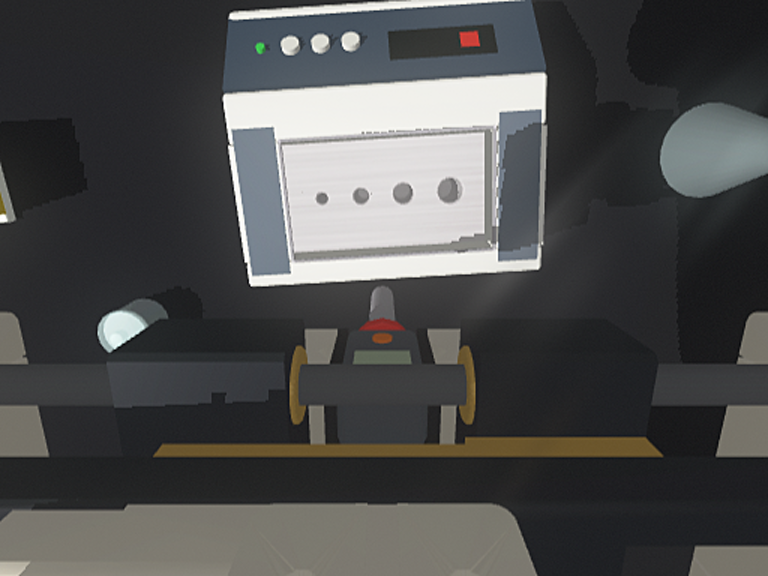

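Four holes can be seen, growing from left to right: 6 (322,198), 9 (361,196), 12 (402,193) and 15 (449,190). The target is the third. I'll measure it, and the stem tip too.

Run:
```python
from h import *
s=snapshot("wrist");save(s,"w6h.png",(180,80,340,170),5)
save(s,"w6t.png",(225,180,285,230),12)
g=cv2.cvtColor(s["image"],cv2.COLOR_RGB2GRAY)
m=(g<150).astype(np.uint8); n,l,st,ce=cv2.connectedComponentsWithStats(m[110:150,200:320])
for i in range(n): print(st[i],ce[i]+[200,110],g[110:150,200:320][l==i].mean())
```

```text
[   0    0  120   40 4370] [258.4771167  129.60183066] 219.23432494279177
[ 92   9  13  16 176] [298.40340909 126.63636364] 128.96022727272728
[ 62  13  13  13 130] [268.10769231 128.57692308] 134.08461538461538
[35 16 11 10 82] [240.08536585 130.42682927] 132.5609756097561
[11 19  7  7 42] [214.16666667 131.95238095] 121.26190476190476
```

View pics/w6h.png

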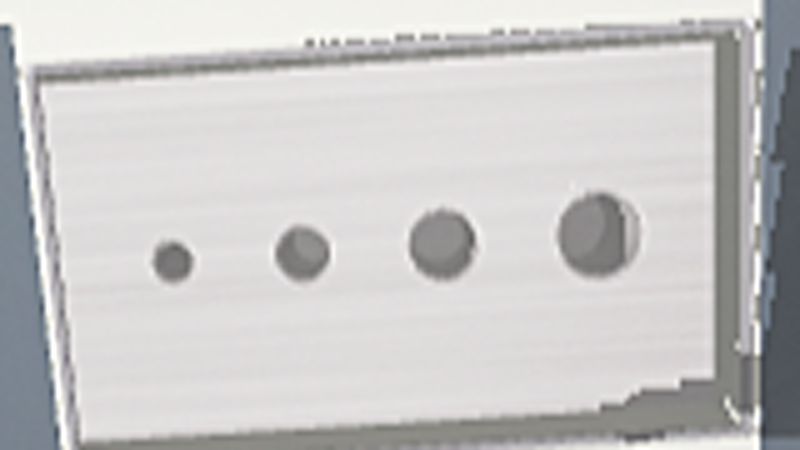

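View pics/w6t.png

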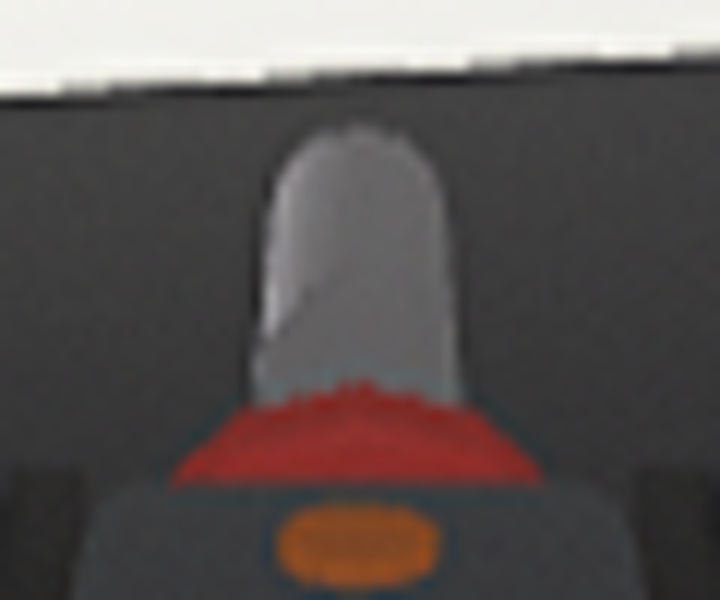

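Run:
```python
from h import *
s=snapshot("wrist");P,T=tool()
print("tool",P)
H=plane(s,[(214.3,132.1),(240.4,130.6),(268.4,128.8),(299.7,126.9)],.1);print(H,np.diff(H,axis=0))
e=plane(s,[(225+358/12,180+122/12)],P[2]-.0747)[0]
print("tip far edge, tool frame",T.inv().apply(e-P)*1000)
a=np.linspace(0,2*np.pi,60)
for dx in(-2,0,2):
  c=np.c_[dx/1000+.006*np.cos(a),.006*np.sin(a),np.full(60,.0741)]
  p=proj(s,P+T.apply(c)); c2=np.c_[dx/1000+.0054*np.cos(a),.0054*np.sin(a),np.full(60,.0747)];q=proj(s,P+T.apply(c2))
  print(dx,(min(p[:,1].min(),q[:,1].min())-180)*12,"xmid",(p[:,0].mean()-225)*12,p[:,0].min()*12-2700,p[:,0].max()*12-2700)
col=[proj(s,P+T.apply(np.c_[.012*np.cos(a),.012*np.sin(a),np.full(60,z)])) for z in(.0047,-.0013)]
for c in col: print("collar",(c[:,0].min()-225)*12,(c[:,0].max()-225)*12,(c[:,1].min()-180)*12)
```

```text
tool [ 0.47856834 -0.21219322  0.23767046]
[[ 0.52294089 -0.1687218   0.1       ]
 [ 0.52715518 -0.19447329  0.1       ]
 [ 0.53184887 -0.22200219  0.1       ]
 [ 0.53697028 -0.25268891  0.1       ]] [[ 4.21429195e-03 -2.57514954e-02  0.00000000e+00]
 [ 4.69368501e-03 -2.75288969e-02  0.00000000e+00]
 [ 5.12141086e-03 -3.06867221e-02  5.55111512e-17]]
tip far edge, tool frame [ 5.74723106  1.84676804 74.70110875]
-2 148.728976014684 xmid 331.2608702121796 244.80281943245063 417.72629257902463
0 120.71553746927134 xmid 331.23458859786535 244.5931517910194 417.88342938451115
2 92.58221749271843 xmid 331.2081952121339 244.3825927672642 418.04123424323006
collar 82.90647089846698 561.2901550045576 371.0663531011812
collar 73.64137174043776 568.2986954708733 412.6595245036608
```

Run:
```python
from h import *
P,T=tool()
print(to(np.array([.5318,-.2202,.186])-T.apply([.02,0,0]),6))
```

```text
(array([32.1, 13.5, 51.7]), array([ 0.  , -0.01,  0.02]))
```

```bash
python3 -m inch '[{"ax":0,"ay":0,"az":0,"dx":16,"dy":7,"dz":15,"fingers":10},{"ax":0,"ay":0,"az":0,"dx":32,"dy":13.5,"dz":30,"fingers":10},{"ax":0,"ay":0,"az":0,"dx":32,"dy":13.5,"dz":45,"fingers":10},{"ax":0,"ay":0,"az":0,"dx":32,"dy":13.5,"dz":51.5,"fingers":10},{"ax":0,"ay":0,"az":0,"dx":32,"dy":13.5,"dz":51.5,"fingers":10},{"ax":0,"ay":0,"az":0,"dx":32,"dy":13.5,"dz":51.5,"fingers":10}]';python3 - <<'E'
from h import *
s=snapshot("wrist");save(s,"w7.png",(195,125,315,215),6.5)
s=snapshot("scene");save(s,"s7.png",(140,110,300,230),5)
E
```

```text
clock: 10.18
tool_pos: [0.5118, -0.2227, 0.1869]
orientation: [180.0, -0.1, 6.0]
force: [-0.4, 0.0, -1.2]
opening: 0.0254
```

View pics/w7.png

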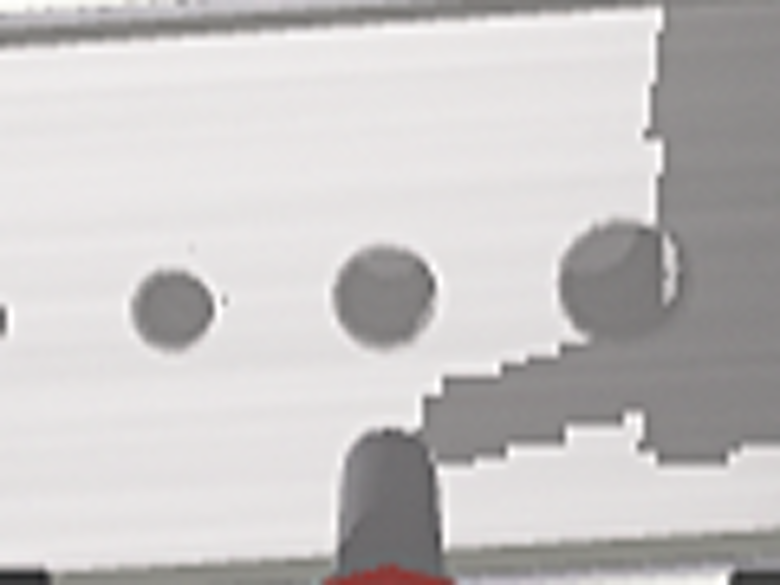

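View pics/s7.png

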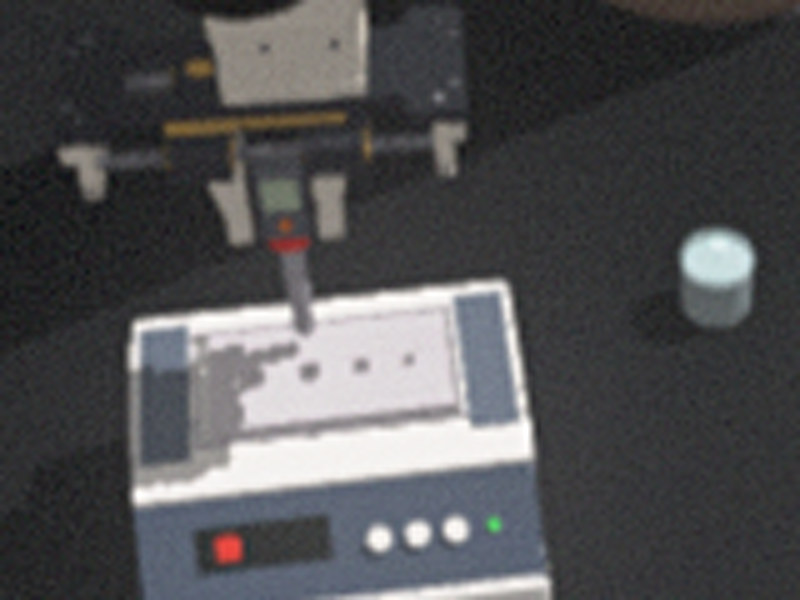

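Run:
```python
from h import *
s=snapshot("wrist");P,T=tool()
f=lambda u,v:(195+u/6.5,125+v/6.5)
H=plane(s,[f(384.5,297)],.1)[0];t=plane(s,[f(390,429)],P[2]-.0747)[0]
h=T.inv().apply(H-P)*1000;tt=T.inv().apply(t-P)*1000
print(P,H,h,tt,"delta hole - tipcentre",h-tt+[5.6,0,0])
# stem direction: line mid at upper part
print([T.inv().apply(plane(s,[f((343+437)/2,480)],P[2]-.06)[0]-P)*1000])
sc=snapshot("scene");g=lambda u,v:(140+u/5,110+v/5)
print(plane(sc,[g(309,371)],.1),plane(sc,[g(303,330)],P[2]-.0747))
```

```text
[ 0.51188513 -0.22270623  0.18676218] [ 0.53174523 -0.22204601  0.1       ] [19.71491108  1.38868508 86.78668431] [ 5.0142154   2.11141818 74.70677097] delta hole - tipcentre [20.30069569 -0.72273311 12.07991334]
[array([ 2.67956824,  2.09379941, 60.00390689])]
[[ 0.53500898 -0.21745074  0.1       ]] [[ 0.51621573 -0.22145643  0.11206218]]
```

```bash
python3 -m inch '[{"ax":0,"ay":0,"az":0,"dx":10,"dy":-0.5,"dz":0,"fingers":10},{"ax":0,"ay":0,"az":0,"dx":18,"dy":-0.9,"dz":0,"fingers":10},{"ax":0,"ay":0,"az":0,"dx":20,"dy":-0.9,"dz":5,"fingers":10},{"ax":0,"ay":0,"az":0,"dx":20,"dy":-0.9,"dz":8,"fingers":10},{"ax":0,"ay":0,"az":0,"dx":20,"dy":-0.9,"dz":8,"fingers":10},{"ax":0,"ay":0,"az":0,"dx":20,"dy":-0.9,"dz":8,"fingers":10}]';python3 - <<'E'
from h import *
s=snapshot("wrist");save(s,"w8.png",(215,155,295,215),10)
s=snapshot("scene");save(s,"s8.png",(180,150,260,210),10)
E
```

```text
clock: 11.12
tool_pos: [0.5314, -0.2198, 0.1781]
orientation: [180.0, 0.0, 6.0]
force: [0.0, -0.2, -1.4]
opening: 0.0261
```

View pics/w8.png

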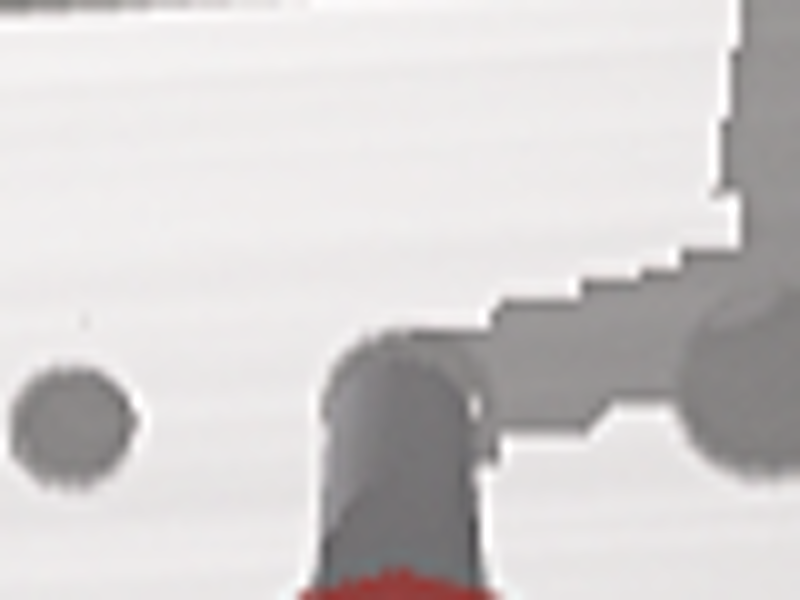

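View pics/s8.png

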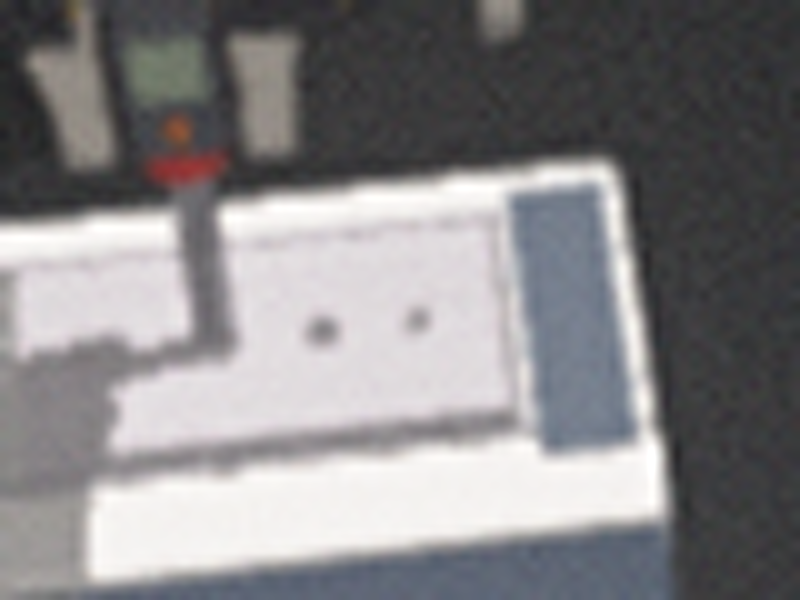

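Run:
```python
from h import *
s=snapshot("wrist");im=cv2.cvtColor(s["image"],cv2.COLOR_RGB2BGR)[182:212,240:280]
im=np.clip((im.astype(float)-60)*2.2,0,255).astype(np.uint8)
cv2.imwrite("pics/w9.png",cv2.resize(im,None,fx=20,fy=20,interpolation=cv2.INTER_CUBIC))
P,T=tool();a=np.linspace(0,2*np.pi,100)
H=plane(s,[(215+410/10,155+406/10)],.1)[0];print("hole tool",T.inv().apply(H-P)*1000)
for dy in(1.4,2.1):
  for dx in (-.6,0):
    q=proj(s,P+T.apply(np.c_[dx/1000+.0054*np.cos(a),dy/1000+.0054*np.sin(a),np.full(100,.0747)]))
    print(dy,dx,(q.min(0)-[240,182])*20,(q.max(0)-[240,182])*20)
```

```text
hole tool [-1.16980229e-02  2.97063033e+00  7.82789658e+01]
1.4 -0.6 [153.02081974 184.53120012] [412.28993827 433.10939821]
1.4 0 [152.94173708 170.5503245 ] [412.37554099 419.44444912]
2.1 -0.6 [169.82735967 184.54170864] [429.09659681 433.11984389]
2.1 0 [169.75895233 170.56083651] [429.192875   419.45489829]
```

View pics/w9.png

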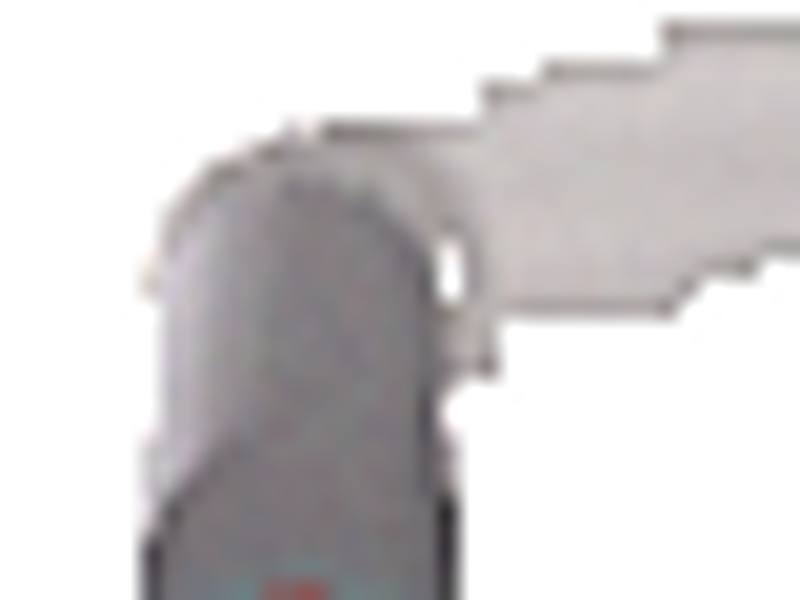

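The enlarged view shows the tip arc centred about 0.8 mm left of the hole ring and 0.3 mm short of it. I'll correct that and feel downwards.

```bash
python3 -m inch '[{"ax":0,"ay":0,"az":0,"dx":0.3,"dy":0.8,"dz":0.5,"fingers":10},{"ax":0,"ay":0,"az":0,"dx":0.3,"dy":0.8,"dz":1.2,"fingers":10},{"ax":0,"ay":0,"az":0,"dx":0.3,"dy":0.8,"dz":1.8,"fingers":10},{"ax":0,"ay":0,"az":0,"dx":0.3,"dy":0.8,"dz":2.4,"fingers":10},{"ax":0,"ay":0,"az":0,"dx":0.3,"dy":0.8,"dz":2.7,"fingers":10},{"ax":0,"ay":0,"az":0,"dx":0.3,"dy":0.8,"dz":2.7,"fingers":10}]'; python3 -m inch '[{"ax":0,"ay":0,"az":0,"dx":0,"dy":0,"dz":0.4,"fingers":10},{"ax":0,"ay":0,"az":0,"dx":0,"dy":0,"dz":0.7,"fingers":10},{"ax":0,"ay":0,"az":0,"dx":0,"dy":0,"dz":0.7,"fingers":10}]'
```

```text
clock: 12.02
tool_pos: [0.5319, -0.2205, 0.1753]
orientation: [-180.0, 0.0, 6.0]
force: [0.4, -0.0, -0.3]
opening: 0.0258
clock: 12.4
tool_pos: [0.5318, -0.2205, 0.1746]
orientation: [180.0, 0.0, 6.0]
force: [-0.6, 0.0, -0.0]
opening: 0.0262
```

```bash
python3 -m inch '[{"ax":0,"ay":0,"az":0,"dx":0,"dy":0,"dz":0.3,"fingers":10},{"ax":0,"ay":0,"az":0,"dx":0,"dy":0,"dz":0.5,"fingers":10},{"ax":0,"ay":0,"az":0,"dx":0,"dy":0,"dz":0.5,"fingers":10}]'; python3 -m inch '[{"ax":0,"ay":0,"az":0,"dx":0,"dy":0,"dz":0.3,"fingers":10},{"ax":0,"ay":0,"az":0,"dx":0,"dy":0,"dz":0.5,"fingers":10},{"ax":0,"ay":0,"az":0,"dx":0,"dy":0,"dz":0.5,"fingers":10}]'
```

```text
clock: 12.78
tool_pos: [0.5319, -0.2205, 0.1741]
orientation: [-180.0, 0.0, 6.0]
force: [0.1, 0.3, -0.7]
opening: 0.026
clock: 13.15
tool_pos: [0.5319, -0.2205, 0.1736]
orientation: [-180.0, 0.0, 6.0]
force: [0.4, 0.4, -0.4]
opening: 0.0261
```

```bash
python3 -m inch '[{"ax":0,"ay":0,"az":0,"dx":0,"dy":0,"dz":0.4,"fingers":10},{"ax":0,"ay":0,"az":0,"dx":0,"dy":0,"dz":0.8,"fingers":10},{"ax":0,"ay":0,"az":0,"dx":0,"dy":0,"dz":0.8,"fingers":10}]'; python3 -m inch '[{"ax":0,"ay":0,"az":0,"dx":0,"dy":0,"dz":0.4,"fingers":10},{"ax":0,"ay":0,"az":0,"dx":0,"dy":0,"dz":0.8,"fingers":10},{"ax":0,"ay":0,"az":0,"dx":0,"dy":0,"dz":0.8,"fingers":10}]'
```

```text
clock: 13.52
tool_pos: [0.5319, -0.2205, 0.1728]
orientation: [-180.0, 0.0, 6.0]
force: [-0.2, -0.3, 0.1]
opening: 0.0257
clock: 13.9
tool_pos: [0.5318, -0.2205, 0.172]
orientation: [180.0, 0.0, 6.0]
force: [0.2, 0.9, -1.0]
opening: 0.0256
```

```bash
python3 -c "
from h import *
s=snapshot('wrist');save(s,'w10.png',(225,165,285,210),12)"
```

```text
(no output)
```

View pics/w10.png

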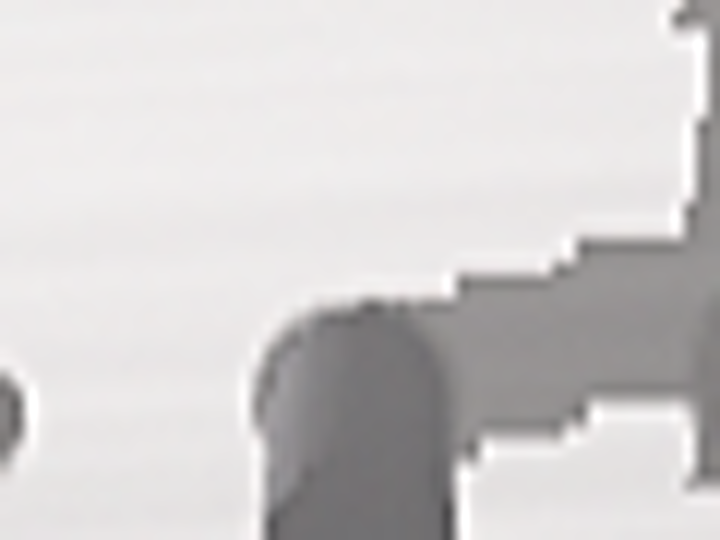

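The tip sits inside the hole ring, about 2.7 mm below the face and with no contact force. I'll keep lowering while watching the force.

```bash
python3 -m inch '[{"ax":0,"ay":0,"az":0,"dx":0,"dy":0,"dz":1,"fingers":10},{"ax":0,"ay":0,"az":0,"dx":0,"dy":0,"dz":2,"fingers":10},{"ax":0,"ay":0,"az":0,"dx":0,"dy":0,"dz":3,"fingers":10},{"ax":0,"ay":0,"az":0,"dx":0,"dy":0,"dz":3,"fingers":10}]'; python3 -m inch '[{"ax":0,"ay":0,"az":0,"dx":0,"dy":0,"dz":1,"fingers":10},{"ax":0,"ay":0,"az":0,"dx":0,"dy":0,"dz":2,"fingers":10},{"ax":0,"ay":0,"az":0,"dx":0,"dy":0,"dz":3,"fingers":10},{"ax":0,"ay":0,"az":0,"dx":0,"dy":0,"dz":3,"fingers":10}]'
```

```text
clock: 14.45
tool_pos: [0.5318, -0.2205, 0.169]
orientation: [-180.0, 0.0, 6.0]
force: [0.2, 0.8, -1.4]
opening: 0.0256
clock: 14.95
tool_pos: [0.5318, -0.2205, 0.1659]
orientation: [-180.0, 0.0, 6.0]
force: [0.7, -0.0, -0.5]
opening: 0.0258
```

```bash
python3 -m inch '[{"ax":0,"ay":0,"az":0,"dx":0,"dy":0,"dz":1.5,"fingers":10},{"ax":0,"ay":0,"az":0,"dx":0,"dy":0,"dz":3,"fingers":10},{"ax":0,"ay":0,"az":0,"dx":0,"dy":0,"dz":4.5,"fingers":10},{"ax":0,"ay":0,"az":0,"dx":0,"dy":0,"dz":6,"fingers":10},{"ax":0,"ay":0,"az":0,"dx":0,"dy":0,"dz":6,"fingers":10}]'; python3 -m inch '[{"ax":0,"ay":0,"az":0,"dx":0,"dy":0,"dz":1.5,"fingers":10},{"ax":0,"ay":0,"az":0,"dx":0,"dy":0,"dz":3,"fingers":10},{"ax":0,"ay":0,"az":0,"dx":0,"dy":0,"dz":4.5,"fingers":10},{"ax":0,"ay":0,"az":0,"dx":0,"dy":0,"dz":6,"fingers":10},{"ax":0,"ay":0,"az":0,"dx":0,"dy":0,"dz":6,"fingers":10}]'; python3 -c "
from h import *
s=snapshot('wrist');save(s,'w11.png',(205,135,305,235),6)
s=snapshot('scene');save(s,'s11.png',(160,110,280,230),5)"
```

```text
clock: 15.58
tool_pos: [0.5318, -0.2205, 0.1599]
orientation: [-180.0, 0.0, 6.0]
force: [0.4, -0.6, -0.3]
opening: 0.0258
clock: 16.2
tool_pos: [0.5318, -0.2205, 0.1539]
orientation: [-180.0, 0.0, 6.0]
force: [-0.1, -0.5, -1.3]
opening: 0.0258
```

View pics/s11.png

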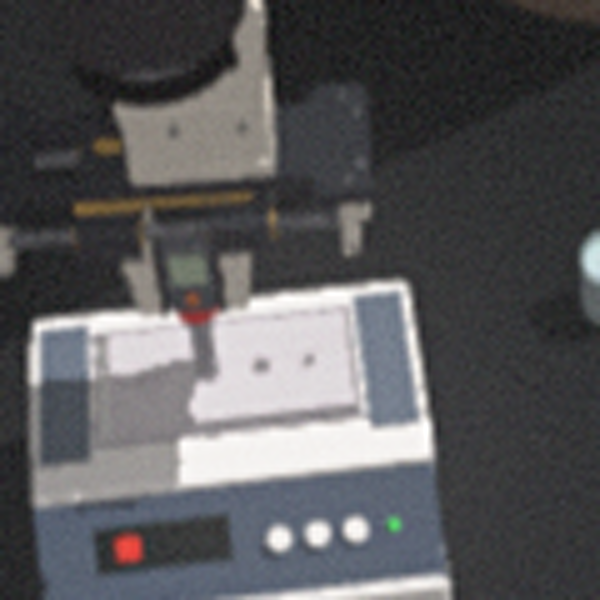

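View pics/w11.png

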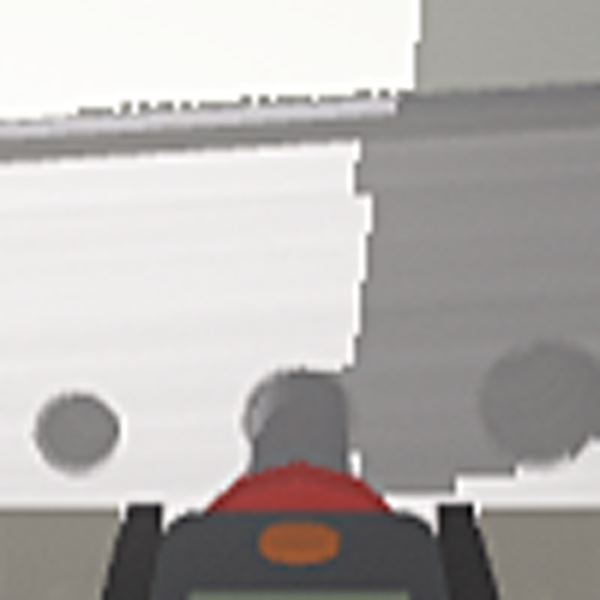

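The stem is in the 12 mm hole, about 21 mm deep and moving freely. I'll lower it to just above the bottom.

```bash
python3 -m inch '[{"ax":0,"ay":0,"az":0,"dx":0,"dy":0,"dz":2,"fingers":10},{"ax":0,"ay":0,"az":0,"dx":0,"dy":0,"dz":4,"fingers":10},{"ax":0,"ay":0,"az":0,"dx":0,"dy":0,"dz":6,"fingers":10},{"ax":0,"ay":0,"az":0,"dx":0,"dy":0,"dz":8,"fingers":10},{"ax":0,"ay":0,"az":0,"dx":0,"dy":0,"dz":10,"fingers":10},{"ax":0,"ay":0,"az":0,"dx":0,"dy":0,"dz":12,"fingers":10},{"ax":0,"ay":0,"az":0,"dx":0,"dy":0,"dz":12,"fingers":10}]'; python3 -m inch '[{"ax":0,"ay":0,"az":0,"dx":0,"dy":0,"dz":2,"fingers":10},{"ax":0,"ay":0,"az":0,"dx":0,"dy":0,"dz":4,"fingers":10},{"ax":0,"ay":0,"az":0,"dx":0,"dy":0,"dz":6,"fingers":10},{"ax":0,"ay":0,"az":0,"dx":0,"dy":0,"dz":8,"fingers":10},{"ax":0,"ay":0,"az":0,"dx":0,"dy":0,"dz":10,"fingers":10},{"ax":0,"ay":0,"az":0,"dx":0,"dy":0,"dz":12,"fingers":10},{"ax":0,"ay":0,"az":0,"dx":0,"dy":0,"dz":12,"fingers":10}]'
```

```text
clock: 17.18
tool_pos: [0.5318, -0.2205, 0.1419]
orientation: [-180.0, 0.0, 6.0]
force: [0.0, 0.2, -0.8]
opening: 0.0259
clock: 18.05
tool_pos: [0.5318, -0.2205, 0.1299]
orientation: [-180.0, 0.0, 6.0]
force: [0.4, -0.5, -0.8]
opening: 0.0259
```

```bash
python3 -m inch '[{"ax":0,"ay":0,"az":0,"dx":0,"dy":0,"dz":0.7,"fingers":10},{"ax":0,"ay":0,"az":0,"dx":0,"dy":0,"dz":1.4,"fingers":10},{"ax":0,"ay":0,"az":0,"dx":0,"dy":0,"dz":2.1,"fingers":10},{"ax":0,"ay":0,"az":0,"dx":0,"dy":0,"dz":2.8,"fingers":10},{"ax":0,"ay":0,"az":0,"dx":0,"dy":0,"dz":3.5,"fingers":10},{"ax":0,"ay":0,"az":0,"dx":0,"dy":0,"dz":3.5,"fingers":10}]'; python3 -m inch '[{"ax":0,"ay":0,"az":0,"dx":0,"dy":0,"dz":0.3,"fingers":10},{"ax":0,"ay":0,"az":0,"dx":0,"dy":0,"dz":0.5,"fingers":10},{"ax":0,"ay":0,"az":0,"dx":0,"dy":0,"dz":0.5,"fingers":10}]'; python3 -m inch '[{"ax":0,"ay":0,"az":0,"dx":0,"dy":0,"dz":0.2,"fingers":10},{"ax":0,"ay":0,"az":0,"dx":0,"dy":0,"dz":0.4,"fingers":10},{"ax":0,"ay":0,"az":0,"dx":0,"dy":0,"dz":0.4,"fingers":10}]'
```

```text
clock: 18.8
tool_pos: [0.5318, -0.2205, 0.1265]
orientation: [-180.0, 0.0, 6.0]
force: [0.4, 0.2, -1.2]
opening: 0.0261
clock: 19.18
tool_pos: [0.5319, -0.2205, 0.1261]
orientation: [180.0, 0.0, 6.0]
force: [-0.2, -0.6, -2.1]
opening: 0.0257
clock: 19.55
tool_pos: [0.5319, -0.2205, 0.1256]
orientation: [-180.0, 0.0, 6.0]
force: [0.5, -0.3, -0.9]
opening: 0.0258
```

```bash
python3 -m inch '[{"ax":0,"ay":0,"az":0,"dx":0,"dy":0,"dz":0.2,"fingers":10},{"ax":0,"ay":0,"az":0,"dx":0,"dy":0,"dz":0.4,"fingers":10},{"ax":0,"ay":0,"az":0,"dx":0,"dy":0,"dz":0.4,"fingers":10}]'; python3 -m inch '[{"ax":0,"ay":0,"az":0,"dx":0,"dy":0,"dz":0.2,"fingers":10},{"ax":0,"ay":0,"az":0,"dx":0,"dy":0,"dz":0.3,"fingers":10},{"ax":0,"ay":0,"az":0,"dx":0,"dy":0,"dz":0.3,"fingers":10}]'
```

```text
clock: 19.92
tool_pos: [0.5319, -0.2205, 0.1252]
orientation: [-180.0, 0.0, 6.0]
force: [0.2, -1.0, 0.0]
opening: 0.026
clock: 20.3
tool_pos: [0.5318, -0.2205, 0.1249]
orientation: [180.0, 0.0, 6.0]
force: [-0.5, -0.6, -0.8]
opening: 0.0258
```

```bash
python3 -m inch '[{"ax":0,"ay":0,"az":0,"dx":0,"dy":0,"dz":0.2,"fingers":10},{"ax":0,"ay":0,"az":0,"dx":0,"dy":0,"dz":0.3,"fingers":10},{"ax":0,"ay":0,"az":0,"dx":0,"dy":0,"dz":0.3,"fingers":10}]'; python3 -c "
from h import *
print(get_obs()['force'])"; python3 -m inch '[{"ax":0,"ay":0,"az":0,"dx":0,"dy":0,"dz":0.2,"fingers":10},{"ax":0,"ay":0,"az":0,"dx":0,"dy":0,"dz":0.3,"fingers":10},{"ax":0,"ay":0,"az":0,"dx":0,"dy":0,"dz":0.3,"fingers":10}]'
```

```text
clock: 20.68
tool_pos: [0.5318, -0.2205, 0.1247]
orientation: [-180.0, 0.0, 6.0]
force: [0.7, 0.5, -0.5]
opening: 0.0258
[ 0.6810874   0.49459999 -0.45434276]
clock: 21.05
tool_pos: [0.5319, -0.2205, 0.1246]
orientation: [180.0, -0.0, 6.0]
force: [-0.9, 0.6, 1.3]
opening: 0.0259
```

```bash
python3 -m inch '[{"ax":0,"ay":0,"az":0,"dx":0,"dy":0,"dz":0.2,"fingers":10},{"ax":0,"ay":0,"az":0,"dx":0,"dy":0,"dz":0.3,"fingers":10},{"ax":0,"ay":0,"az":0,"dx":0,"dy":0,"dz":0.3,"fingers":10}]'
```

```text
clock: 21.42
tool_pos: [0.5319, -0.2205, 0.1245]
orientation: [180.0, -0.0, 6.0]
force: [-1.6, 0.8, 5.5]
opening: 0.0261
```

The force rises at TCP z 0.1246, against a predicted 0.1247, so the stem is on the bottom. I'll ease off slightly and let go.

```bash
python3 -m inch '[{"ax":0,"ay":0,"az":0,"dx":0,"dy":0,"dz":-0.4,"fingers":10},{"ax":0,"ay":0,"az":0,"dx":0,"dy":0,"dz":-0.4,"fingers":24},{"ax":0,"ay":0,"az":0,"dx":0,"dy":0,"dz":-0.4,"fingers":28},{"ax":0,"ay":0,"az":0,"dx":0,"dy":0,"dz":-0.4,"fingers":34},{"ax":0,"ay":0,"az":0,"dx":0,"dy":0,"dz":-0.4,"fingers":44},{"ax":0,"ay":0,"az":0,"dx":0,"dy":0,"dz":-0.4,"fingers":50},{"ax":0,"ay":0,"az":0,"dx":0,"dy":0,"dz":-0.4,"fingers":50}]'; python3 -c "
from h import *
s=snapshot('wrist');save(s,'w12.png',f=1.5)
s=snapshot('scene');save(s,'s12.png',(160,110,280,230),5)"
```

```text
clock: 22.3
tool_pos: [0.5319, -0.2205, 0.1244]
orientation: [180.0, 0.0, 6.0]
force: [-0.5, -0.5, 0.6]
opening: 0.0495
```

View pics/w12.png

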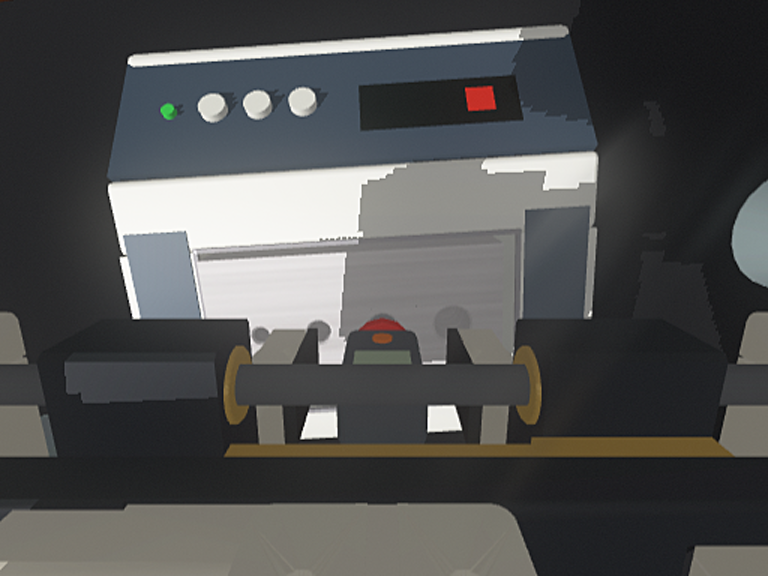

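View pics/s12.png

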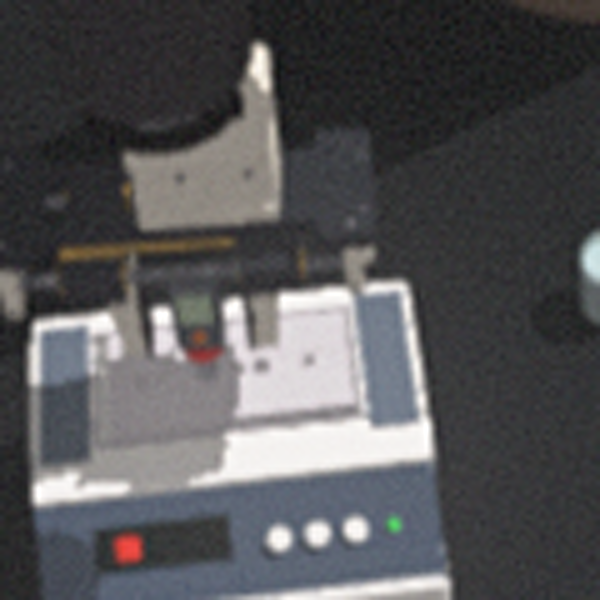

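The gripper is open, with a finger clear on each side of the handle. Retreating straight up.

```bash
python3 -m inch '[{"ax":0,"ay":0,"az":0,"dx":0,"dy":0,"dz":-10,"fingers":50},{"ax":0,"ay":0,"az":0,"dx":0,"dy":0,"dz":-25,"fingers":50},{"ax":0,"ay":0,"az":0,"dx":0,"dy":0,"dz":-45,"fingers":50},{"ax":0,"ay":0,"az":0,"dx":0,"dy":0,"dz":-70,"fingers":50},{"ax":0,"ay":0,"az":0,"dx":0,"dy":0,"dz":-100,"fingers":50},{"ax":0,"ay":0,"az":0,"dx":-20,"dy":0,"dz":-130,"fingers":50},{"ax":0,"ay":0,"az":0,"dx":-40,"dy":0,"dz":-150,"fingers":50},{"ax":0,"ay":0,"az":0,"dx":-40,"dy":0,"dz":-150,"fingers":50}]'; python3 -c "
from h import *
s=snapshot('wrist');save(s,'w13.png',f=1.5)
s=snapshot('scene');save(s,'s13.png',(140,90,420,300),2.8)
s=snapshot('scene')
P=plane(s,[(140,90)],.1)
# predicted image of upright therm at est. hole: collar / handle top if home
for z in (.12,.174): print(proj(s,[.5319,-.2205,z]))
"
```

```text
clock: 23.4
tool_pos: [0.4922, -0.225, 0.2779]
orientation: [179.9, -0.3, 6.0]
force: [0.6, 0.2, -0.4]
opening: 0.05
[[199.94726602 178.32663264]]
[[197.5238543  164.16311333]]
```

View pics/w13.png

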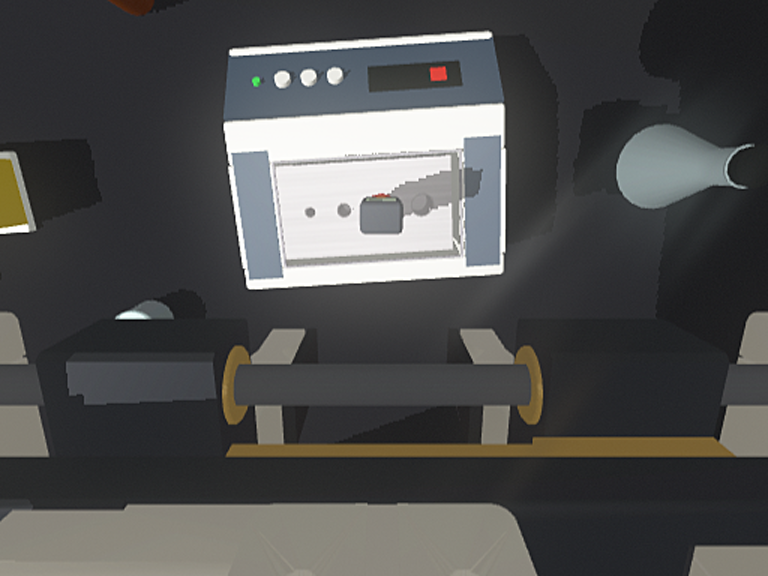

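View pics/s13.png

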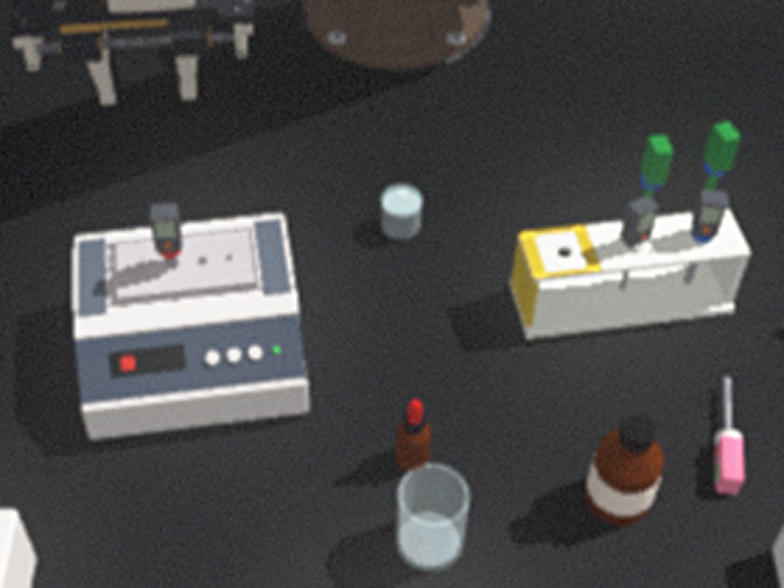

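The thermometer stands upright: its handle top, at scene (199,164), matches the (198,164) predicted for fully home. The third hole is filled, the others stand untouched and the gripper is clear. Handing in.

```bash
python3 -c "
from plant import *
print(close_job())"
```

```text
the job is handed in; nothing more can be done
None
```

The red-collared therm12 from the yellow place now stands in the block's 12 mm hole, fully home and released. I handed the job in at about 23.5 s of the 72 s allowed.

- **Insertion:** I lined the tip up with the hole from close wrist-camera pictures, then lowered it in small steps. It ran freely all the way down and met the bottom at TCP height 0.1246 m, against a predicted 0.1247 m. The highest force I read was 5.5 N.
- **Last pictures:** The handle top is within about 1 px of where it should be when upright and fully home. The other two thermometers and the glassware in view looked as they stood before, and the open gripper was well clear.
- **One disagreement:** The wrist camera's calibration was about 2 mm off sideways, and the three cameras put the hole up to 5 mm apart. I therefore aligned the tip relative to the hole in the same picture.
- **Not measured:** I judged the thermometer upright by eye and from that one point; I did not measure its tilt.

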